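Raise the ring lamp to its third click and lock it

ROBOT

A 6-joint arm with a two-finger parallel gripper is mounted at the origin on the work surface. World frame = base frame: x ahead of the robot, y to its left, z up, the work surface at z = 0. Lengths are in m, angles in rad, forces in N, time in s.
With the tool pointing down it reaches from about 0.4 to 0.825 m from the base axis. Payload 7 kg.
Tool frame: the origin (TCP) lies between the finger pads; the fingertips stand 25 mm ahead of it and the grasp point (between the pads) lies 6 mm ahead of it (arm.tip_extent is the z of the fingertips in the tool frame, in m); z points along the fingers, x is the direction in which the jaws open and shut, and the axes are right-handed (so a half turn about z gives the same grasp; the last joint's range is limited). The gripper opens to 88 mm and grips with 3 to 60 N. Pads are 19 mm wide; open, the fingers measure 130 mm over their backs; the gripper's body (78 mm by 193 mm) begins 47 mm behind the grasp point.
Start: joints at [0.288, 0.359, 0.012, 0, -1.224, -0.288], TCP at [0.675, -0, 0.252] pointing down, gripper open.
Joint ranges: [-3.07, 3.07], [-1.43, 2.12], [-1.02, 1.25], [-3.03, 1.67], [-3.05, -0], [-3.03, 3.03]. Speed limits (rad/s): [2.39, 2.39, 3.01, 3.14, 3.14, 3.14].

INTERFACE

Orientations are given as [roll, pitch, yaw] about the fixed x, y, z axes, in that order (R = Rz(yaw) Ry(pitch) Rx(roll)).
In Python, from station import monitor, grab_frame, job_done, arm gives the robot as it stands.
- The arm moves only by the shell command python3 -m jog 'ROWS' [FORCE]. ROWS is JSON, a list that holds one entry, the list of rows, each a list of 7 numbers: the shift along the world's x, y, z in m, then the turn, a rotation vector about the world's x, y, z in rad, then the opening, from 0 (shut) to 1 (fully open). In form: [[[dx, dy, dz, ax, ay, az, claw], ...]]. A call has 1 to 20 rows; each row shifts and turns the commanded pose from where the row before left it; what a row does not reach is not made up. A row lasts 1/8 s, in which the tool goes at most 62.5 mm and 10.7 degrees, less where a joint would pass 70% of its speed; a pose out of reach is approached as far as the arm can. A call is refused whole if a number of a shift passes 0.0625 or a number of a turn 0.188, either way. A call with a gripper value outside its range is refused whole. The fingers move at their own pace and stop on an object; FORCE is the grip in N (left out, the last holds). Time passes only in rows, so rows that do not move let the fingers close. It gives the time, the measured TCP pose, the force and the opening at its end, in the units of the state.
- monitor.get_state(): the state, without advancing time (a new reading comes with each control period).
- grab_frame(name): name is "scene" or "side" or "wrist"; returns a dict with "pixels" (400x640x3 uint8, red, green, blue), "K" (3x3 intrinsics, pixels), "view" (4x4, takes a point from world to camera coordinates); the wrist camera has in their place "hand_eye" (4x4, takes a point from camera to tool coordinates, whose origin is the TCP and whose axes are the tool frame's). Camera axes: x right, y down, z forward; pixel columns grow to the right and rows downward; lengths in m; the calibration is good to about 2 mm. A picture is of the moment at which its call begins: read the wrist's pose just before it. There is no depth.
- job_done(): hands the job in, once; it reports no verdict.
The state is a dict: "t": time; "q": joint angles; "qd": joint speeds; "joint_efforts": joint torques, N m; "eef_pos": TCP position; "ee_rot": TCP orientation; "force": force on the tool from outside, world axes, zero at the start; "moment": the same for the moment, N m; "width": finger opening in m.
Only numpy, scipy, OpenCV 4.12 (cv2) and the standard library are available. Lean on these libraries where they do the work, as an engineer would, in place of code of your own. Each camera call takes 0.05 s, during which the arm holds its last target.

TASK

Pull the ring lamp's ratchet post up by its black grip bar until the pawl has clicked three times, no more, lower it gently until it rests on the pawl in that third notch, and let go; neither drop it nor press it hard onto the pawl. Then push the red-knobbed lock lever right over to its other stop. Leave the circuit board, the mouse, the bottle and the blue bin where they are.

Things in the scene. Friction and masses are not known exactly. Their poses are not given: they have to be found in the camera images.
- riser: bench riser of a ring lamp, fixed: white foot plate 130 x 230 x 12 mm, white housing 50 x 52 mm, 120 mm tall, with a ratchet post in it that moves only straight up and down, 80 mm at most, and starts right down. Origin on the table surface, on the post's axis, mid-housing; z up, the lamp arm points along +x, the lock lever stands 115 mm along +y
- pawl_end (a point): end of the spring pawl on the housing's -x face, 25 mm from the post axis, 88 mm up. Going up, the post first runs free for 6 mm or more (how far is hidden and new every time; the first click comes 13 to 44 mm up); then come five teeth, a click every 10 mm. Once clicked it cannot go back below that notch: lowered, it stops within 2 mm of where it clicked. No way to release it. Over 25 N on the pawl damages it
- lamp (a point): centre of the ring lamp, 94 mm across, 20 mm thick, 145 mm along the riser's +x, rising with the post. Post and lamp weigh 0.35 to 0.65 kg, friction 1 to 2 N. Each tooth pushes the pawl aside over the last 6 to 7 mm before its click: the pull rises above weight and friction by 4 to 8 N and then falls off at a stroke (the click). For the next 3 mm it is plain again, until the next tooth
- grip_bar (a point): grip point of the post: in the black upright grip bar on its top (50 mm along the riser's x, 14 mm thick along its y, 40 mm tall). It lies 15 mm below the bar's top and 178 mm above the table when the post is right down, and rises with it. From 31 mm below this point comes the white arm clamp, 34 x 34 mm. Axes as the riser's
- lock (a joint): lock lever angle, rad: 0 = leaning 0.5 rad towards the riser's -x; starts at 0 to 0.15, 1.0 = right over, leaning 0.5 rad to +x, where it meets a stop. It swings about the riser's y axis, 34 mm above the table, and stays where it is left; about 1 N at the knob moves it
- lock_tip (a point): centre of the red ball knob (26 mm across) at the end of the lock lever, 80 mm from its pivot
- board: bystander: green circuit board on a black carrier, 110 x 150 x 11 mm, lying under the ring lamp; origin under its centre
- mouse: bystander: black computer mouse 105 x 62 x 29 mm; origin under its centre
- flux: bystander: white bottle with a red cap, 48 mm across, 110 mm tall, standing; origin under its centre
- bin: bystander: open blue parts bin 90 x 130 x 45 mm; origin under its centre
- post (a joint): height of the ratchet post above its lowest place, m: 0 at the start, 0.080 = top of its travel. Going down faster than 0.13 m/s, as when let go a few mm above the notch, counts as dropped

How it is judged:
On the way, in this order (a step that is already met when the one before it is completed fails the run):
1. the post has been let down onto the pawl in its third notch and let go (contact force between rack_c2 and pawl_c0 above 1 N and contact force between the fingers and post below 0.1 N), for 0.3 s.
2. the lock lever has been pushed right over (value of joint lock above 0.9 rad), for 0.2 s.
At the end, for the whole second after the job is handed in: the post rests on the pawl in its third notch (the third tooth bears on the pawl with more than 1 N), at rest, and the lock lever is right over (more than 0.9 of its 1.0 rad) (contact force between rack_c2 and pawl_c0 above 1 N and linear speed of post below 0.01 m/s and value of joint lock above 0.9 rad); the robot touches nothing.
It fails at once if the post was pressed down or dropped hard onto the pawl (more than 25 N on the pawl) (contact force between rack and pawl_c0 above 25 N).
It fails at once if the post was let fall (faster than 0.13 m/s downwards) (velocity of joint post below -0.13 m/s).
It fails at once if a bystander was moved by more than 15 mm (distance of any of board, mouse, flux, bin from where it was at the start of the episode above 0.015 m).
It fails at once if the bottle was tipped (angle between flux's own z axis and vertical above 0.3 rad).
It also fails if it takes over 72 s, if anything falls off the work surface, if the arm or the gripper's body presses on something with over 40 N, if the wrist force passes 120 N, or if a joint passes its speed limit or range.

## Working session

There is one attempt and no reset: what is moved stays moved. The work goes in short steps, Python scripts to look and compute and a shell command to move; the robot and the scene stay as the last step left them, time stands still between calls to the robot, and variables do not carry over. Pictures are saved under pics/ and viewed, and the job is handed in when it is done.

```bash
ls; mkdir -p pics
cat > h.py <<'E'
import cv2,numpy as np
from station import monitor,grab_frame,job_done,arm
def save(name,out):
    f=grab_frame(name); cv2.imwrite('pics/'+out+'.png',cv2.cvtColor(f['pixels'],cv2.COLOR_RGB2BGR)); np.savez('pics/'+out+'.npz',**{k:v for k,v in f.items()}); return f
E
python3 - <<'E'
from h import *
s=monitor.get_state();print(s)
save('scene','s0');save('side','d0')
E
```

```text
pics
{'t': 0.0, 'q': array([ 2.88097294e-01,  3.59415454e-01,  1.10706133e-02, -3.37048780e-04,
       -1.22409553e+00, -2.88076838e-01]), 'qd': array([-0.00017282, -0.00145578,  0.00179087, -0.0001997 ,  0.00069543,
        0.00094675]), 'joint_efforts': array([-8.00930356e-04, -5.82726967e+01,  2.93058443e+01,  6.99745238e+00,
        6.93249181e-03, -2.06530804e-04]), 'eef_pos': array([ 6.74561191e-01, -2.71701364e-05,  2.50611651e-01]), 'ee_rot': array([-3.14142931e+00, -1.66632024e-03,  3.14149818e+00]), 'force': array([-0.98402574, -0.025467  ,  0.03177532]), 'moment': array([-0.04786121, -0.01333461,  0.05560407]), 'width': 0.08784158815902729}
```

View pics/s0.png

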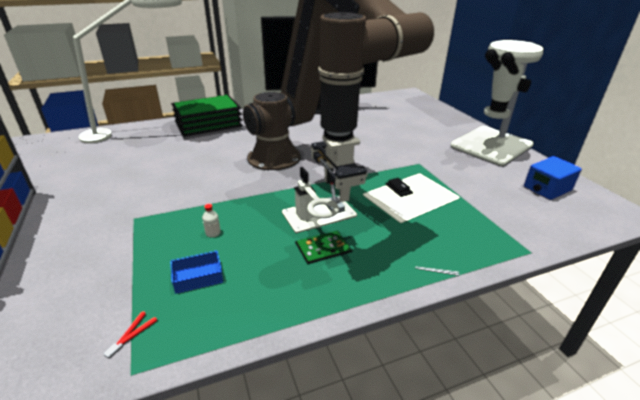

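View pics/d0.png

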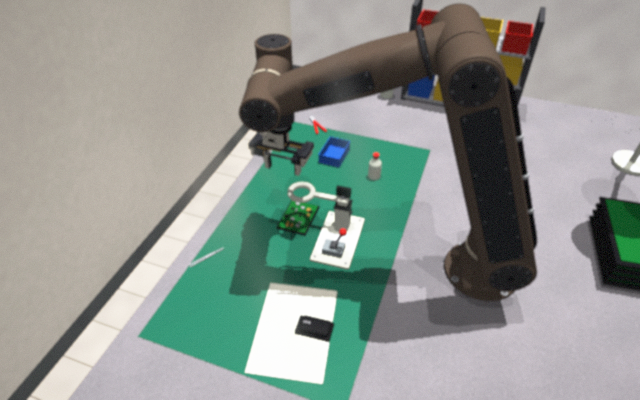

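Run:
```python
from h import *
a=cv2.imread('pics/s0.png')[150:270,260:420];cv2.imwrite('pics/s0c.png',cv2.resize(a,None,fx=5,fy=5,interpolation=cv2.INTER_CUBIC))
a=cv2.imread('pics/d0.png')[170:275,265:385];cv2.imwrite('pics/d0c.png',cv2.resize(a,None,fx=5,fy=5,interpolation=cv2.INTER_CUBIC))
for n in 's0','d0':
    f=np.load(f'pics/{n}.npz');V=f['view'];print(f['K'].round(1).tolist(),(-V[:3,:3].T@V[:3,3]).round(3),V[2,:3].round(3))
```

```text
[[387.0, 0.0, 316.1], [0.0, 387.0, 199.2], [0.0, 0.0, 1.0]] [ 1.495 -0.375  0.793] [-0.777  0.301 -0.554]
[[477.5, 0.0, 321.7], [0.0, 477.5, 194.1], [0.0, 0.0, 1.0]] [0.143 1.071 1.217] [ 0.256 -0.689 -0.678]
```

View pics/s0c.png

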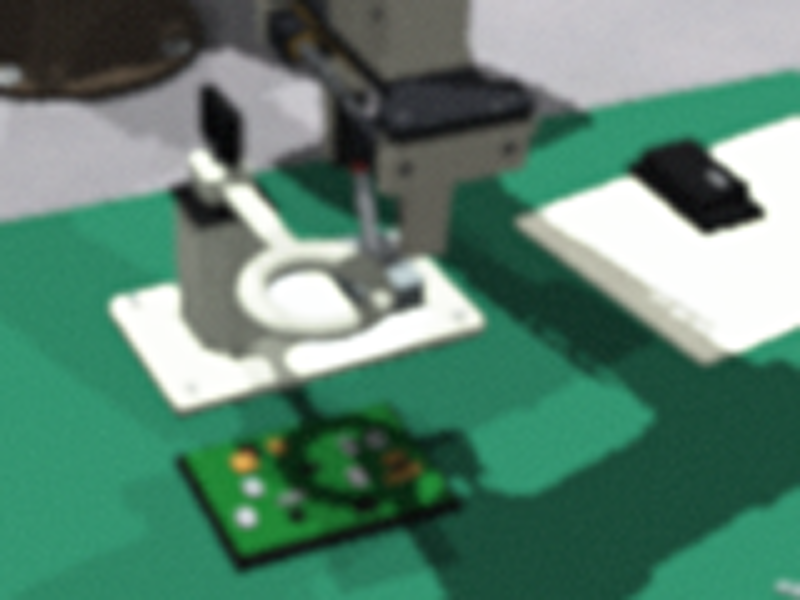

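View pics/d0c.png

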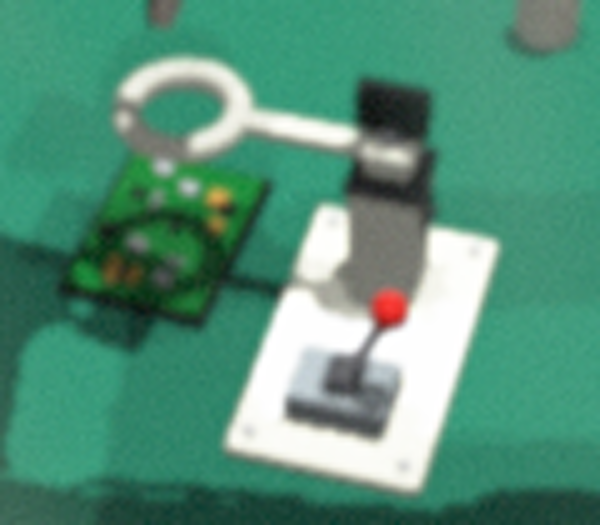

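```bash
cat >> h.py <<'E'
def ray(f,u,v):
    V=f['view'];K=f['K'];R=V[:3,:3]
    d=R.T@np.linalg.solve(K,[u,v,1.]);return -R.T@V[:3,3],d/np.linalg.norm(d)
def onz(f,u,v,z):
    c,d=ray(f,u,v);return c+d*(z-c[2])/d[2]
def tri(f,p,g,q):
    a,d=ray(f,*p);b,e=ray(g,*q)
    A=np.stack([d,-e],1);s=np.linalg.lstsq(A,b-a,rcond=None)[0]
    P,Q=a+s[0]*d,b+s[1]*e;return (P+Q)/2,np.linalg.norm(P-Q)
E
python3 - <<'E'
from h import *
d=dict(np.load('pics/d0.npz'));s=dict(np.load('pics/s0.npz'))
S=lambda x,y:(260+x/5-.4,150+y/5-.4)
D=lambda x,y:(265+x/5-.4,170+y/5-.4)
c=[onz(d,*D(*p),.012) for p in [(328,205),(498,240),(418,490),(228,448)]]
c=np.array(c);print(c.round(4).tolist());print([np.linalg.norm(c[i]-c[i-1]).round(4) for i in range(4)],c.mean(0).round(4))
e=c[0]-c[3]+c[1]-c[2];print('long dir',np.arctan2(e[1],e[0]));e=c[0]-c[1]+c[3]-c[2];print('short dir(+x?)',np.arctan2(e[1],e[0]))
cs=np.array([onz(s,*S(*p),.012) for p in [(112,300),(430,252),(484,325),(180,408)]]);print(cs.round(4).tolist(),cs.mean(0).round(4))
e=cs[1]-cs[0]+cs[2]-cs[3];print('long',np.arctan2(e[1],e[0]))
# bar top edge ends
for p in [(362,78),(432,92)]: print('bartop side',onz(d,*D(*p),.193).round(4))
for p in [(203,85),(240,120)]: print('bartop scene',onz(s,*S(*p),.193).round(4))
# red
im=cv2.imread('pics/d0.png').astype(int);m=((im[...,2]>120)&(im[...,1]<90)&(im[...,0]<90)).astype('uint8')
n,l,st,ce=cv2.connectedComponentsWithStats(m)
for i in range(1,n):
  if st[i,4]>8: print(st[i],ce[i],onz(d,*ce[i],.107).round(4))
# ring lamp centre z
print('lamp',onz(d,*D(182,107),.14).round(4))
E
```

```text
[[0.5389, -0.0805, 0.012], [0.4144, -0.088, 0.012], [0.3994, 0.1436, 0.012], [0.5257, 0.1526, 0.012]]
[np.float64(0.2335), np.float64(0.1247), np.float64(0.2321), np.float64(0.1266)] [0.4696 0.0319 0.012 ]
long dir -1.5102558684560923
short dir(+x?) 0.0659381193815698
[[0.4195, -0.0871, 0.012], [0.4418, 0.147, 0.012], [0.5373, 0.1442, 0.012], [0.5514, -0.0808, 0.012]] [0.4875 0.0308 0.012 ]
long 1.5530143033571717
bartop side [ 0.4974 -0.0248  0.193 ]
bartop side [ 0.4508 -0.0272  0.193 ]
bartop scene [ 0.4596 -0.0304  0.193 ]
bartop scene [ 0.5101 -0.0235  0.193 ]
[418  10  19  13  72] [423.36111111  16.375     ] [ 0.5295 -1.6606  0.107 ]
[505  21  29  17 137] [519.28467153  30.22627737] [ 0.0034 -1.6488  0.107 ]
[314 122  12  12  51] [317.82352941 127.15686275] [ 0.7134 -0.4247  0.107 ]
[374 153   5   5  18] [375.61111111 155.33333333] [ 0.445  -0.3255  0.107 ]
[340 229   6   7  35] [342.31428571 231.6       ] [0.4405 0.0862 0.107 ]
lamp [ 0.6198 -0.0131  0.14  ]
```

Run:
```python
from h import *
f=save('wrist','w0');print(f['hand_eye'].round(3).tolist(),f['K'].round(1).tolist(),arm.__dict__ if hasattr(arm,'__dict__') else dir(arm))
```

```text
[[1.0, -0.0, 0.002, -0.001], [-0.0, 0.969, 0.245, -0.065], [-0.002, -0.245, 0.969, -0.132], [0.0, 0.0, 0.0, 1.0]] [[322.7, 0.0, 320.1], [0.0, 322.7, 196.4], [0.0, 0.0, 1.0]] {}
```

View pics/w0.png

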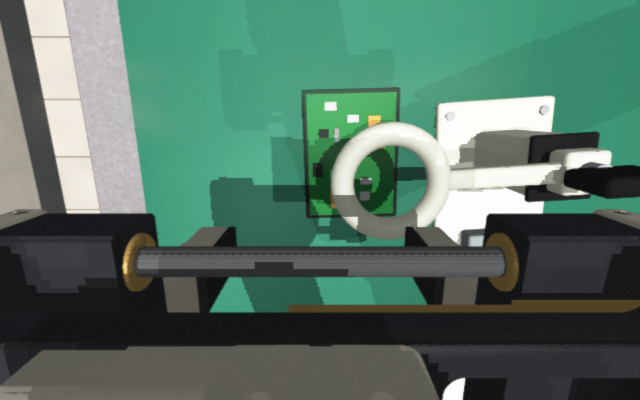

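```bash
python3 -m jog '[[[-0.025,0.01,0.02,0,0,0,1],[-0.04,0.01,0.02,0,0,0,1],[-0.04,0.01,0.01,0,0,0,1],[-0.04,0.01,0,0,0,0,1],[-0.03,0.01,0,0,0,0,1],[-0.02,0.01,0,0,0,0,1],[0,0,0,0,0,0,1],[0,0,0,0,0,0,1]]]'
python3 - <<'E'
from h import *
s=monitor.get_state();np.savez('pics/st1.npz',p=s['eef_pos'],r=s['ee_rot']);print(s['eef_pos'],s['ee_rot'],s['force'])
save('wrist','w1');save('side','d1');save('scene','s1')
E
```

```text
t: 1.15
eef_pos: [0.4803, 0.06, 0.3016]
ee_rot: [3.142, 0.0, -3.141]
force: [0.7, 0.3, 0.3]
width: 0.0879
[0.48029789 0.06001246 0.30164618] [ 3.14155408e+00  2.90337009e-04 -3.14123723e+00] [0.65406091 0.27236712 0.31168209]
```

View pics/w1.png

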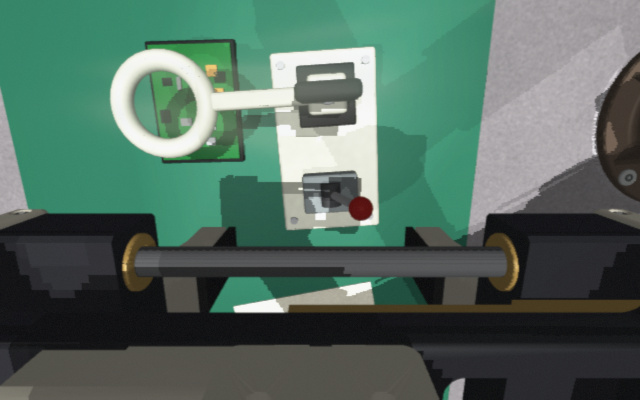

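```bash
cat >> h.py <<'E'
from scipy.spatial.transform import Rotation as Ro
def wview(f,p,r):
    T=np.eye(4);T[:3,:3]=Ro.from_euler('xyz',r).as_matrix();T[:3,3]=p
    return dict(K=f['K'],view=np.linalg.inv(T@f['hand_eye']))
E
python3 - <<'E'
from h import *
f=dict(np.load('pics/w1.npz'));st=np.load('pics/st1.npz');w=wview(f,st['p'],st['r'])
im=f['pixels'];a=cv2.cvtColor(im[35:235,260:400],cv2.COLOR_RGB2BGR);cv2.imwrite('pics/w1c.png',cv2.resize(a,None,fx=3,fy=3,interpolation=cv2.INTER_CUBIC))
c=np.array([onz(w,*p,.012) for p in [(271,54),(375,47),(378,224),(287,230)]]);print(c.round(4).tolist(),[np.linalg.norm(c[i]-c[i-1]).round(4) for i in range(4)])
i=im.astype(int);m=((i[...,0]>70)&(i[...,1]<60)&(i[...,2]<60)).astype('uint8')
n,l,s,ce=cv2.connectedComponentsWithStats(m)
for k in range(1,n):
  if s[k,4]>100: print('red',s[k],ce[k],onz(w,*ce[k],.107).round(4))
for p in [(295,92),(362,88)]: print('bar',onz(w,*p,.193).round(4))
print('lamp',onz(w,164,103,.15).round(4))
E
```

```text
[[0.5399, -0.0767, 0.012], [0.4141, -0.0846, 0.012], [0.4004, 0.1405, 0.012], [0.526, 0.1493, 0.012]] [np.float64(0.2264), np.float64(0.126), np.float64(0.2256), np.float64(0.1259)]
red [349 196  23  24 428] [359.90186916 207.8411215 ] [0.4384 0.0897 0.107 ]
red [ 453  300  187   12 1004] [559.72011952 305.9252988 ] [0.2063 0.2064 0.107 ]
bar [ 0.4984 -0.021   0.193 ]
bar [ 0.4508 -0.0238  0.193 ]
lamp [ 0.6123 -0.0149  0.15  ]
```

View pics/w1c.png

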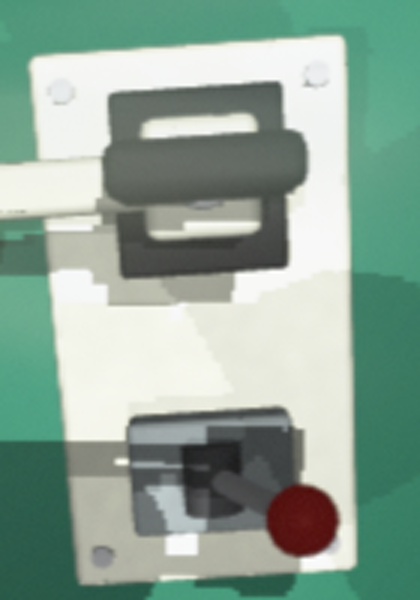

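```bash
python3 -m jog '[[[0,-0.009,0,0,0,-0.1675,1],[0,-0.009,0,0,0,-0.1675,1],[-0.001,-0.009,0,0,0,-0.1675,1],[-0.001,-0.009,0,0,0,-0.1675,1],[-0.001,-0.0095,0,0,0,-0.1675,1],[-0.001,-0.0095,0,0,0,-0.1675,1],[-0.001,-0.0095,0,0,0,-0.1675,1],[-0.0007,-0.01,0,0,0,-0.1675,1],[0,-0.01,0,0,0,-0.1675,1],[0,0,-0.03,0,0,0,1],[0,0,-0.03,0,0,0,1],[0,0,0,0,0,0,1],[0,0,0,0,0,0,1]]]'
python3 - <<'E'
from h import *
s=monitor.get_state();np.savez('pics/st2.npz',p=s['eef_pos'],r=s['ee_rot']);print(s['eef_pos'],s['ee_rot'],s['force'],s['q'])
save('wrist','w2');save('side','d2')
a=cv2.imread('pics/d2.png')[130:275,265:425];cv2.imwrite('pics/d2c.png',cv2.resize(a,None,fx=4,fy=4,interpolation=cv2.INTER_CUBIC))
E
```

```text
t: 2.92
eef_pos: [0.4751, -0.0246, 0.2425]
ee_rot: [3.141, 0.0, 1.634]
force: [-0.6, -0.1, 0.8]
width: 0.0877
[ 0.47508904 -0.02463894  0.24247037] [3.14095669e+00 4.65440384e-04 1.63410617e+00] [-0.60355696 -0.09073361  0.80968043] [ 3.63678127e-01  3.17031227e-02 -4.25634955e-01  7.05403775e-04
 -1.11298857e+00 -1.87147609e+00]
```

View pics/w2.png

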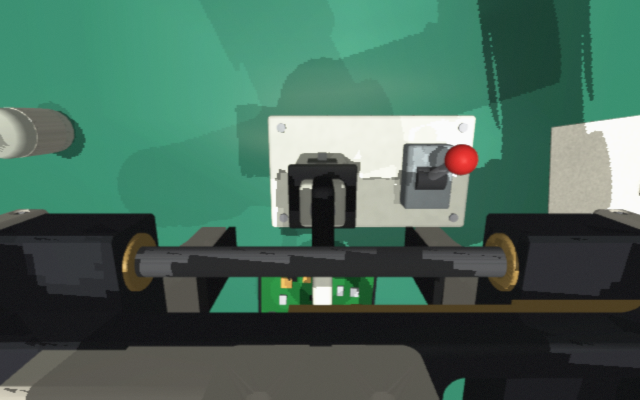

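View pics/d2c.png

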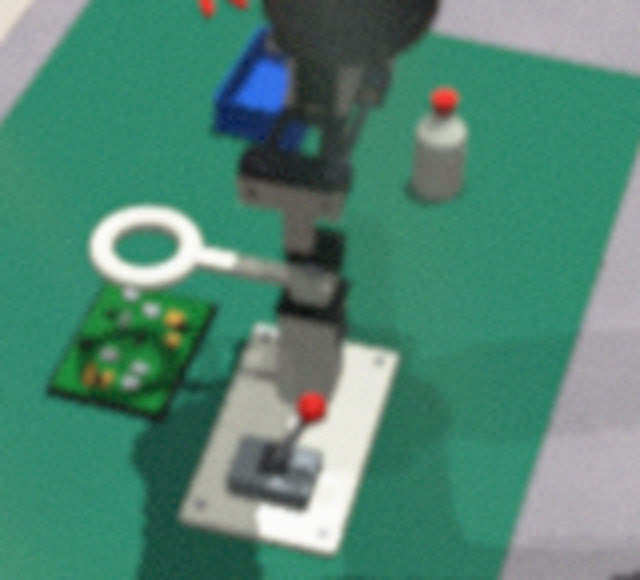

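```bash
python3 -m jog '[[[0,0.0005,-0.02,0,0,0,1],[0,0,-0.02,0,0,0,1],[0,0,-0.0185,0,0,0,1],[0,0,0,0,0,0,0.5],[0,0,0,0,0,0,0.3]]]' 40;  python3 -m jog '[[[0,0,0,0,0,0,0.3],[0,0,0,0,0,0,0.15],[0,0,0,0,0,0,0.1],[0,0,0,0,0,0,0.05],[0,0,0,0,0,0,0],[0,0,0,0,0,0,0],[0,0,0,0,0,0,0]]]' 40
python3 - <<'E'
from h import *
save('side','d3')
a=cv2.imread('pics/d3.png')[130:275,265:425];cv2.imwrite('pics/d3c.png',cv2.resize(a,None,fx=4,fy=4,interpolation=cv2.INTER_CUBIC))
E
```

```text
t: 3.65
eef_pos: [0.4751, -0.0238, 0.1843]
ee_rot: [3.14, -0.0, 1.634]
force: [0.4, 0.4, -0.5]
width: 0.073
t: 4.53
eef_pos: [0.4743, -0.0233, 0.183]
ee_rot: [3.141, -0.001, 1.634]
force: [-1.2, 5.2, 1.3]
width: 0.0142
```

View pics/d3c.png

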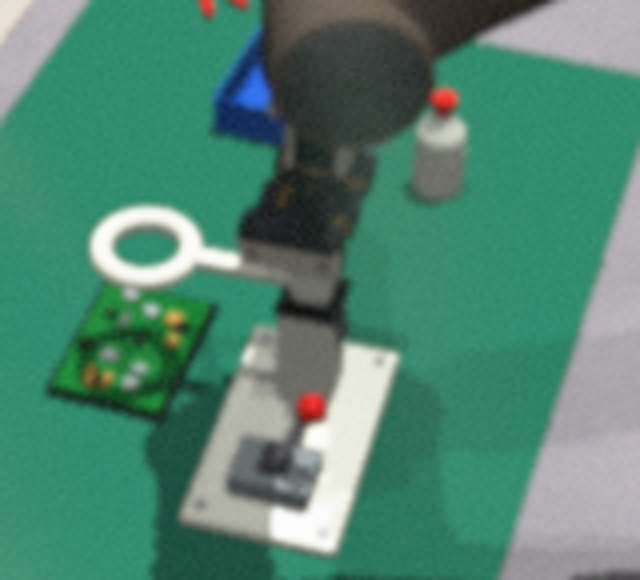

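```bash
python3 -m jog '[[[0,0.0007,0.002,0,0,0,0],[0,0,0.002,0,0,0,0]]]' | tail -4;python3 -m jog '[[[0,0,0.002,0,0,0,0],[0,0,0,0,0,0,0]]]' | tail -4;  python3 -m jog '[[[0,0,0.002,0,0,0,0],[0,0,0,0,0,0,0]]]' | tail -4
```

```text
eef_pos: [0.4742, -0.0233, 0.1867]
ee_rot: [-3.141, -0.0, 1.634]
force: [3.0, 0.7, -5.7]
width: 0.014
eef_pos: [0.4742, -0.0233, 0.1891]
ee_rot: [-3.141, -0.0, 1.634]
force: [0.6, 1.8, -4.8]
width: 0.0138
eef_pos: [0.4742, -0.0233, 0.1912]
ee_rot: [3.142, -0.0, 1.634]
force: [1.6, 1.4, -4.7]
width: 0.014
```

```bash
J(){ grep -E 't:|eef_pos|force'| tr '\n' ' '; echo; }
python3 -m jog '[[[0,0,0.001,0,0,0,0],[0,0,0.001,0,0,0,0]]]'|J
python3 -m jog '[[[0,0,0.001,0,0,0,0],[0,0,0.001,0,0,0,0]]]'|J
python3 -m jog '[[[0,0,0.001,0,0,0,0],[0,0,0.001,0,0,0,0]]]'|J
python3 -m jog '[[[0,0,0.001,0,0,0,0],[0,0,0.001,0,0,0,0]]]'|J
python3 -m jog '[[[0,0,0.001,0,0,0,0],[0,0,0.001,0,0,0,0]]]'|J
```

```text
t: 5.58 eef_pos: [0.4742, -0.0233, 0.193] ee_rot: [-3.141, -0.0, 1.634] force: [1.8, 1.9, -7.5] 
t: 5.82 eef_pos: [0.4742, -0.0233, 0.1951] ee_rot: [-3.141, -0.0, 1.634] force: [1.9, 2.0, -7.2] 
t: 6.08 eef_pos: [0.4742, -0.0233, 0.1971] ee_rot: [-3.142, -0.0, 1.634] force: [1.9, 1.7, -7.5] 
t: 6.32 eef_pos: [0.4742, -0.0233, 0.1991] ee_rot: [-3.142, -0.0, 1.634] force: [1.7, 2.1, -7.8] 
t: 6.58 eef_pos: [0.4742, -0.0233, 0.2011] ee_rot: [-3.141, -0.0, 1.634] force: [1.7, 1.4, -8.8]
```

```bash
J(){ grep -E 't:|eef_pos|force'| tr '\n' ' '; echo; }
python3 -m jog '[[[0,0,0.001,0,0,0,0],[0,0,0.001,0,0,0,0]]]'|J
python3 -m jog '[[[0,0,0.001,0,0,0,0]]]'|J
python3 -m jog '[[[0,0,0.001,0,0,0,0]]]'|J
python3 -m jog '[[[0,0,0.001,0,0,0,0]]]'|J
python3 -m jog '[[[0,0,0.001,0,0,0,0]]]'|J
python3 -m jog '[[[0,0,0.001,0,0,0,0]]]'|J
python3 -m jog '[[[0,0,0.001,0,0,0,0]]]'|J
```

```text
t: 6.82 eef_pos: [0.4742, -0.0233, 0.2027] ee_rot: [-3.141, -0.0, 1.634] force: [4.4, 1.3, -13.6] 
t: 6.95 eef_pos: [0.4742, -0.0233, 0.2037] ee_rot: [-3.141, -0.0, 1.634] force: [3.8, 1.1, -13.1] 
t: 7.08 eef_pos: [0.4742, -0.0233, 0.2049] ee_rot: [-3.141, -0.0, 1.634] force: [3.4, 2.6, -13.8] 
t: 7.2 eef_pos: [0.4742, -0.0233, 0.2059] ee_rot: [-3.141, -0.0, 1.634] force: [4.5, 2.1, -15.5] 
t: 7.32 eef_pos: [0.4742, -0.0233, 0.2069] ee_rot: [-3.141, -0.0, 1.634] force: [3.5, 1.8, -13.5] 
t: 7.45 eef_pos: [0.4742, -0.0233, 0.2084] ee_rot: [-3.141, 0.0, 1.634] force: [-1.4, 3.7, -2.7] 
t: 7.58 eef_pos: [0.4742, -0.0233, 0.2097] ee_rot: [3.141, -0.0, 1.634] force: [0.0, 3.5, -6.8]
```

```bash
J(){ grep -E 't:|eef_pos|force'| tr '\n' ' '; echo; }
python3 -m jog '[[[0,0,0.001,0,0,0,0],[0,0,0.001,0,0,0,0]]]'|J
python3 -m jog '[[[0,0,0.001,0,0,0,0],[0,0,0.001,0,0,0,0]]]'|J
python3 -m jog '[[[0,0,0.001,0,0,0,0],[0,0,0.001,0,0,0,0]]]'|J
python3 -m jog '[[[0,0,0.001,0,0,0,0]]]'|J
python3 -m jog '[[[0,0,0.001,0,0,0,0]]]'|J
python3 -m jog '[[[0,0,0.001,0,0,0,0]]]'|J
python3 -m jog '[[[0,0,0.001,0,0,0,0]]]'|J
```

```text
t: 7.82 eef_pos: [0.4742, -0.0233, 0.2113] ee_rot: [3.141, -0.0, 1.634] force: [0.8, 3.3, -7.7] 
t: 8.07 eef_pos: [0.4742, -0.0233, 0.2127] ee_rot: [-3.141, -0.0, 1.634] force: [3.3, 2.0, -13.9] 
t: 8.32 eef_pos: [0.4742, -0.0233, 0.2148] ee_rot: [-3.141, -0.0, 1.634] force: [2.9, 3.3, -13.9] 
t: 8.45 eef_pos: [0.4742, -0.0233, 0.2159] ee_rot: [-3.141, -0.0, 1.634] force: [4.1, 2.4, -15.3] 
t: 8.57 eef_pos: [0.4742, -0.0233, 0.2169] ee_rot: [-3.141, -0.0, 1.634] force: [2.5, 3.2, -13.4] 
t: 8.7 eef_pos: [0.4742, -0.0233, 0.2185] ee_rot: [-3.142, 0.0, 1.634] force: [-2.9, 4.6, -2.6] 
t: 8.82 eef_pos: [0.4742, -0.0233, 0.2197] ee_rot: [3.141, -0.0, 1.634] force: [-0.5, 3.6, -7.3]
```

```bash
J(){ grep -E 't:|eef_pos|force'| tr '\n' ' '; echo; }
python3 -m jog '[[[0,0,0.001,0,0,0,0],[0,0,0.001,0,0,0,0]]]'|J
python3 -m jog '[[[0,0,0.001,0,0,0,0],[0,0,0.001,0,0,0,0]]]'|J
python3 -m jog '[[[0,0,0.001,0,0,0,0]]]'|J
python3 -m jog '[[[0,0,0.001,0,0,0,0]]]'|J
```

```text
t: 9.07 eef_pos: [0.4742, -0.0233, 0.2213] ee_rot: [3.142, -0.0, 1.634] force: [-0.2, 3.8, -8.4] 
t: 9.32 eef_pos: [0.4742, -0.0233, 0.2227] ee_rot: [-3.141, -0.0, 1.634] force: [2.5, 2.7, -13.5] 
t: 9.45 eef_pos: [0.4742, -0.0233, 0.2237] ee_rot: [-3.141, -0.0, 1.634] force: [1.1, 3.1, -13.9] 
t: 9.57 eef_pos: [0.4742, -0.0233, 0.2248] ee_rot: [-3.141, -0.0, 1.634] force: [1.7, 3.4, -14.1]
```

```bash
J(){ grep -E 't:|eef_pos|force'| tr '\n' ' '; echo; }
python3 -m jog '[[[0,0,0.001,0,0,0,0]]]'|J
python3 -m jog '[[[0,0,0.001,0,0,0,0]]]'|J
python3 -m jog '[[[0,0,0.001,0,0,0,0]]]'|J
python3 -m jog '[[[0,0,0.001,0,0,0,0]]]'|J
python3 -m jog '[[[0,0,0,0,0,0,0],[0,0,0,0,0,0,0]]]'|J
```

```text
t: 9.7 eef_pos: [0.4742, -0.0233, 0.2259] ee_rot: [-3.141, -0.0, 1.634] force: [2.3, 3.8, -15.1] 
t: 9.82 eef_pos: [0.4742, -0.0233, 0.2269] ee_rot: [-3.141, -0.0, 1.634] force: [2.1, 3.9, -14.3] 
t: 9.95 eef_pos: [0.4742, -0.0233, 0.2285] ee_rot: [-3.142, 0.0, 1.634] force: [-3.5, 4.9, -3.7] 
t: 10.07 eef_pos: [0.4742, -0.0233, 0.2299] ee_rot: [3.141, 0.0, 1.634] force: [-0.3, 5.0, -6.8] 
t: 10.32 eef_pos: [0.4742, -0.0233, 0.23] ee_rot: [3.141, 0.0, 1.634] force: [-1.2, 6.0, -6.2]
```

```bash
J(){ grep -E 't:|eef_pos|force'| tr '\n' ' '; echo; }
python3 -m jog '[[[0,0,-0.0005,0,0,0,0],[0,0,-0.0005,0,0,0,0]]]'|J
python3 -m jog '[[[0,0,-0.0005,0,0,0,0],[0,0,0,0,0,0,0]]]'|J
python3 -m jog '[[[0,0,-0.0005,0,0,0,0],[0,0,0,0,0,0,0]]]'|J
```

```text
t: 10.58 eef_pos: [0.4743, -0.0233, 0.2293] ee_rot: [3.141, -0.0, 1.634] force: [-4.1, 5.7, -1.5] 
t: 10.82 eef_pos: [0.4743, -0.0233, 0.2292] ee_rot: [3.141, 0.0, 1.635] force: [-4.6, 6.2, 0.0] 
t: 11.08 eef_pos: [0.4743, -0.0233, 0.229] ee_rot: [3.14, 0.0, 1.635] force: [-5.9, 6.8, 2.4]
```

```bash
J(){ grep -E 't:|eef_pos|force'| tr '\n' ' '; echo; }
python3 -m jog '[[[-0.0005,0.0008,0,0,0,0,0],[0,0,0,0,0,0,0],[0,0,0,0,0,0,0]]]'|J
python3 -m jog '[[[0,0,-0.0003,0,0,0,0],[0,0,0,0,0,0,0]]]'|J
python3 - <<'E'
from h import *
save('side','d4')
a=cv2.imread('pics/d4.png')[130:275,265:425];cv2.imwrite('pics/d4c.png',cv2.resize(a,None,fx=4,fy=4,interpolation=cv2.INTER_CUBIC))
E
```

```text
t: 11.45 eef_pos: [0.4743, -0.0232, 0.2288] ee_rot: [3.14, 0.001, 1.635] force: [-4.7, -1.1, 7.6] 
t: 11.7 eef_pos: [0.4743, -0.0232, 0.2286] ee_rot: [3.14, 0.001, 1.635] force: [-6.1, 0.2, 9.1]
```

View pics/d4c.png

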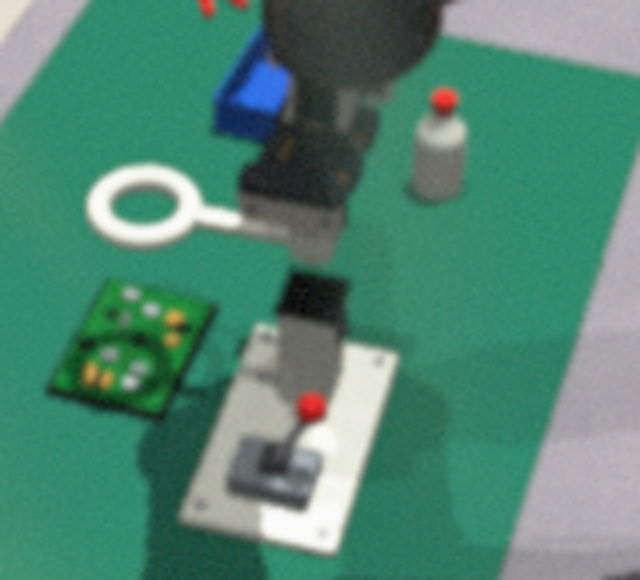

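```bash
J(){ grep -E 't:|eef_pos|force|width'| tr '\n' ' '; echo; }
python3 -m jog '[[[-0.0003,0,0.0004,0,0,0,0],[0,0,0.0004,0,0,0,0],[0,0,0,0,0,0,0]]]'|J
```

```text
t: 12.12 eef_pos: [0.4743, -0.0232, 0.2287] ee_rot: [3.14, 0.001, 1.634] force: [-1.6, -4.1, 7.2] width: 0.0144
```

```bash
J(){ grep -E 't:|eef_pos|force|width'| tr '\n' ' '; echo; }
python3 -m jog '[[[0,0,0.0004,0,0,0,0],[0,0,0,0,0,0,0],[0,0,0,0,0,0,0]]]'|J
```

```text
t: 12.5 eef_pos: [0.4742, -0.0232, 0.2288] ee_rot: [3.14, 0.001, 1.634] force: [-0.4, -5.5, 5.5] width: 0.0144
```

```bash
J(){ grep -E 't:|eef_pos|force|width'| tr '\n' ' '; echo; }
python3 -m jog '[[[0,-0.0004,0.0004,0,0,0,0],[0,0,0,0,0,0,0],[0,0,0,0,0,0,0]]]' 25|J
python3 -m jog '[[[0,0,0,0,0,0,0],[0,0,0,0,0,0,0]]]' 8|J
```

```text
t: 12.88 eef_pos: [0.4742, -0.0231, 0.2288] ee_rot: [3.14, 0.0, 1.634] force: [2.1, -5.8, 3.3] width: 0.0149 
t: 13.12 eef_pos: [0.4741, -0.0231, 0.2288] ee_rot: [3.14, 0.0, 1.634] force: [1.7, -5.2, 4.5] width: 0.016
```

```bash
J(){ grep -E 't:|eef_pos|force|width'| tr '\n' ' '; echo; }
python3 -m jog '[[[0,0,0,0,0,0,0.2],[0,0,0,0,0,0,0.3],[0,0,0,0,0,0,0.5],[0,0,0,0,0,0,0.7],[0,0,0,0,0,0,1],[0,0,0,0,0,0,1],[0,0,0,0,0,0,1]]]' 20|J
python3 - <<'E'
from h import *
print(monitor.get_state()['eef_pos'])
save('side','d5')
a=cv2.imread('pics/d5.png')[130:275,265:425];cv2.imwrite('pics/d5c.png',cv2.resize(a,None,fx=4,fy=4,interpolation=cv2.INTER_CUBIC))
E
```

```text
t: 14.0 eef_pos: [0.4734, -0.0229, 0.2283] ee_rot: [-3.142, -0.0, 1.634] force: [0.1, 0.5, -0.7] width: 0.0708 
[ 0.47344749 -0.02290231  0.22833309]
```

View pics/d5c.png

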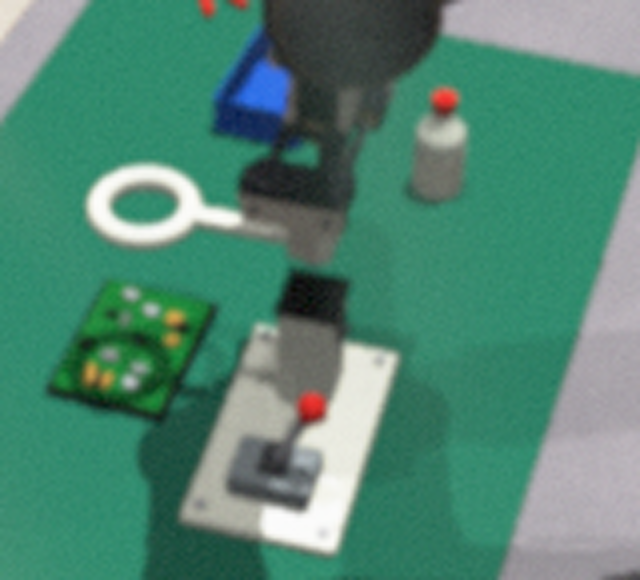

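```bash
J(){ grep -E 't:|eef_pos|force|width'| tr '\n' ' '; echo; }
python3 -m jog '[[[0,0,0.01,0,0,0,1],[0,0,0.02,0,0,0,1],[0,0,0.025,0,0,0,1],[0,0,0.01,0,0,0,1],[0,0,0,0,0,0,1]]]' |J
python3 -m jog '[[[-0.004,0.013,0,0,0,0.1745,1],[-0.004,0.013,0,0,0,0.1745,1],[-0.004,0.013,0,0,0,0.1745,1],[-0.004,0.013,0,0,0,0.1745,1],[-0.004,0.013,0,0,0,0.1745,1],[-0.004,0.013,0,0,0,0.1745,1],[-0.004,0.013,0,0,0,0.1745,1],[-0.004,0.013,0,0,0,0.1745,1],[-0.003,0.0117,0,0,0,0.1745,1],[0,0,0,0,0,0,1],[0,0,0,0,0,0,1]]]' |J
python3 - <<'E'
from h import *
s=monitor.get_state();np.savez('pics/st6.npz',p=s['eef_pos'],r=s['ee_rot']);print(s['eef_pos'],s['ee_rot'],s['q'])
save('wrist','w6')
save('side','d6')
a=cv2.imread('pics/d6.png')[130:275,265:425];cv2.imwrite('pics/d6c.png',cv2.resize(a,None,fx=4,fy=4,interpolation=cv2.INTER_CUBIC))
E
```

```text
t: 14.68 eef_pos: [0.4737, -0.0228, 0.2939] ee_rot: [3.14, -0.001, 1.634] force: [0.4, -0.4, -1.4] width: 0.0877 
t: 16.05 eef_pos: [0.4382, 0.0925, 0.2928] ee_rot: [-3.141, -0.001, -3.082] force: [-0.1, -0.1, -0.7] width: 0.0878 
[0.43824955 0.09250708 0.29278216] [-3.14111202e+00 -9.65181669e-04 -3.08182120e+00] [ 6.50424600e-01 -5.35687235e-02 -3.91471261e-01 -1.46546091e-04
 -1.23396312e+00 -5.90604411e-01]
```

View pics/d6c.png

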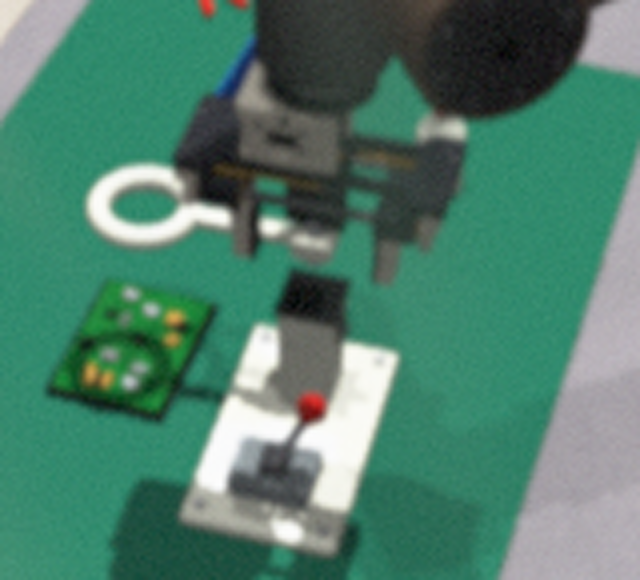

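View pics/w6.png

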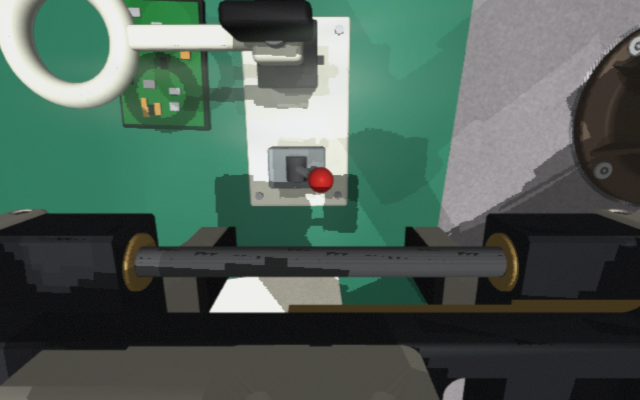

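Run:
```python
from h import *
f=dict(np.load('pics/w6.npz'));st=np.load('pics/st6.npz');w=wview(f,st['p'],st['r']);d=dict(np.load('pics/d6.npz'))
def red(im,lo,hi):
    i=im.astype(int);m=((i[...,0]>100)&(i[...,1]<90)&(i[...,2]<90)).astype('uint8')
    n,l,s,ce=cv2.connectedComponentsWithStats(m)
    return [c for c in ce[1:] if lo[0]<c[0]<hi[0] and lo[1]<c[1]<hi[1]][0]
a=red(f['pixels'],(290,160),(350,200));b=red(d['pixels'],(330,220),(355,245));print(a,b,tri(w,a,d,b),onz(w,*a,.109))
# post height: bar top far corner in wrist vs side
```

```text
[320.78723404 178.0212766 ] [342.12195122 231.34146341] (array([0.43909824, 0.08812338, 0.11049987]), np.float64(0.002846113705017973)) [0.4376995  0.08803985 0.109     ]
```

```bash
J(){ grep -E 't:|eef_pos|force|width'| tr '\n' ' '; echo; }
python3 -m jog '[[[0,0,-0.03,0,0,0,1],[0,0,-0.04,0,0,0,1],[0,0,-0.04,0,0,0,1],[0,0,-0.03,0,0,0,1],[0,0,-0.02,0,0,0,1],[0,0,-0.018,0,0,0,1],[0,0,0,0,0,0,0.5],[0,0,0,0,0,0,0.5],[0,0,0,0,0,0,0.5],[0,0,0,0,0,0,0.5]]]' |J
python3 - <<'E'
from h import *
save('side','d7')
a=cv2.imread('pics/d7.png')[130:275,265:425];cv2.imwrite('pics/d7c.png',cv2.resize(a,None,fx=4,fy=4,interpolation=cv2.INTER_CUBIC))
E
```

```text
t: 17.4 eef_pos: [0.4388, 0.093, 0.116] ee_rot: [3.141, 0.001, -3.079] force: [-0.5, -0.2, 0.2] width: 0.0527
```

View pics/d7c.png

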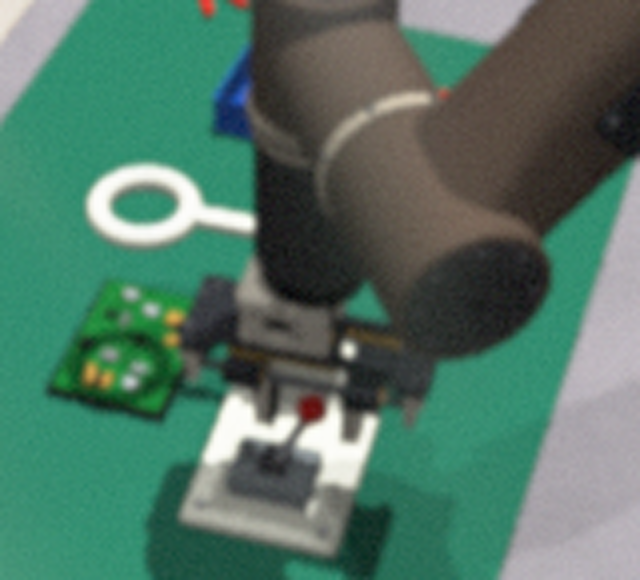

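```bash
J(){ grep -E 't:|eef_pos|force|width'| tr '\n' ' '; echo; }
python3 -m jog '[[[0.006,0,0,0,0,0,0.5],[0.008,0.0005,0,0,0,0,0.5],[0.01,0.0006,0,0,0,0,0.5],[0.01,0.0006,0,0,0,0,0.5],[0.008,0.0005,0,0,0,0,0.5],[0.004,0.0003,0,0,0,0,0.5]]]' |J
python3 -m jog '[[[0.003,0.0002,0,0,0,0,0.5],[0.002,0,0,0,0,0,0.5],[0,0,0,0,0,0,0.5]]]' |J
python3 -m jog '[[[0.002,0,0,0,0,0,0.5],[0.001,0,0,0,0,0,0.5],[0,0,0,0,0,0,0.5]]]' |J
```

```text
t: 18.2 eef_pos: [0.4851, 0.0953, 0.1152] ee_rot: [-3.141, -0.0, -3.079] force: [-1.1, -0.3, 0.8] width: 0.0443 
t: 18.58 eef_pos: [0.4896, 0.0955, 0.1154] ee_rot: [3.141, 0.0, -3.079] force: [-0.6, -0.3, 0.0] width: 0.0444 
t: 18.95 eef_pos: [0.4926, 0.0955, 0.1154] ee_rot: [3.142, 0.0, -3.079] force: [-0.1, -0.7, 0.3] width: 0.044
```

```bash
J(){ grep -E 't:|eef_pos|force|width'| tr '\n' ' '; echo; }
python3 -m jog '[[[0.002,0,0,0,0,0,0.5],[0,0,0,0,0,0,0.5]]]' |J
python3 -m jog '[[[0.001,0,0,0,0,0,0.5],[0,0,0,0,0,0,0.5]]]' |J
python3 -m jog '[[[0.001,0,0,0,0,0,0.5],[0,0,0,0,0,0,0.5]]]' |J
python3 - <<'E'
from h import *
save('side','d8')
a=cv2.imread('pics/d8.png')[130:275,265:425];cv2.imwrite('pics/d8c.png',cv2.resize(a,None,fx=4,fy=4,interpolation=cv2.INTER_CUBIC))
E
```

```text
t: 19.2 eef_pos: [0.4946, 0.0955, 0.1154] ee_rot: [-3.142, 0.0, -3.079] force: [-0.9, -0.1, 0.4] width: 0.044 
t: 19.45 eef_pos: [0.4955, 0.0955, 0.1153] ee_rot: [-3.142, -0.0, -3.079] force: [-1.2, 1.3, 0.6] width: 0.0438 
t: 19.7 eef_pos: [0.4965, 0.0955, 0.1154] ee_rot: [-3.142, 0.0, -3.079] force: [0.6, 0.1, -1.1] width: 0.0438
```

View pics/d8c.png

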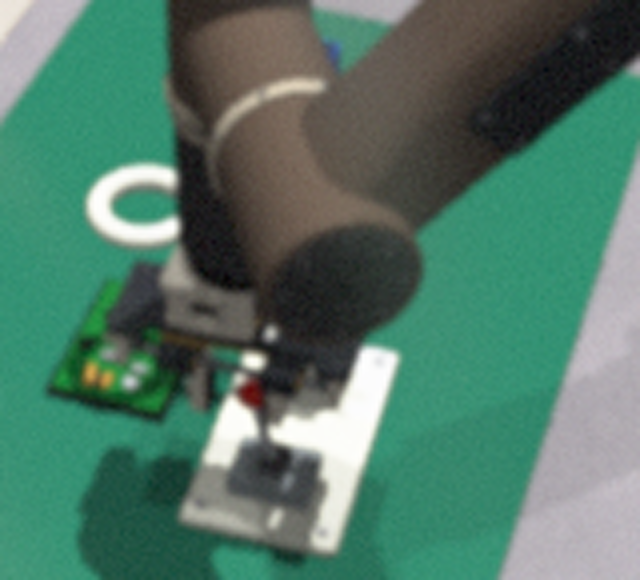

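```bash
J(){ grep -E 't:|eef_pos|force|width'| tr '\n' ' '; echo; }
python3 -m jog '[[[0.004,0.0003,0,0,0,0,0.5],[0.004,0.0003,0,0,0,0,0.5],[0.004,0.0003,0,0,0,0,0.5],[0,0,0,0,0,0,0.5]]]' |J
python3 -m jog '[[[0.002,0,0,0,0,0,0.5],[0,0,0,0,0,0,0.5]]]' |J
python3 -m jog '[[[0.002,0,0,0,0,0,0.5],[0,0,0,0,0,0,0.5]]]' |J
python3 -m jog '[[[0.001,0,0,0,0,0,0.5],[0,0,0,0,0,0,0.5]]]' |J
```

```text
t: 20.25 eef_pos: [0.509, 0.0964, 0.1153] ee_rot: [-3.142, 0.0, -3.079] force: [0.2, 0.6, -0.3] width: 0.0437 
t: 20.5 eef_pos: [0.5106, 0.0964, 0.1154] ee_rot: [-3.142, 0.0, -3.079] force: [-0.0, 0.5, 0.2] width: 0.0438 
t: 20.75 eef_pos: [0.5126, 0.0964, 0.1154] ee_rot: [-3.142, 0.0, -3.079] force: [-0.4, -0.6, -0.5] width: 0.044 
t: 21.0 eef_pos: [0.5135, 0.0964, 0.1154] ee_rot: [-3.142, 0.0, -3.079] force: [0.1, 0.7, 0.2] width: 0.044
```

```bash
J(){ grep -E 't:|eef_pos|force|width'| tr '\n' ' '; echo; }
python3 -m jog '[[[0.001,0,0,0,0,0,0.5],[0,0,0,0,0,0,0.5]]]' |J
python3 -m jog '[[[0.001,0,0,0,0,0,0.5],[0,0,0,0,0,0,0.5]]]' |J
python3 -m jog '[[[0.001,0,0,0,0,0,0.5],[0,0,0,0,0,0,0.5]]]' |J
python3 -m jog '[[[0.001,0,0,0,0,0,0.5],[0,0,0,0,0,0,0.5]]]' |J
python3 - <<'E'
from h import *
save('side','d9')
a=cv2.imread('pics/d9.png')[130:275,265:425];cv2.imwrite('pics/d9c.png',cv2.resize(a,None,fx=4,fy=4,interpolation=cv2.INTER_CUBIC))
E
```

```text
t: 21.25 eef_pos: [0.5145, 0.0964, 0.1154] ee_rot: [3.142, 0.0, -3.079] force: [-1.3, -0.8, -0.1] width: 0.0437 
t: 21.5 eef_pos: [0.5149, 0.0963, 0.1152] ee_rot: [-3.141, -0.001, -3.079] force: [-3.7, 1.0, 1.9] width: 0.0437 
t: 21.75 eef_pos: [0.5151, 0.0961, 0.1151] ee_rot: [-3.141, -0.003, -3.079] force: [-7.3, 2.5, 3.1] width: 0.0441 
t: 22.0 eef_pos: [0.5153, 0.0961, 0.1149] ee_rot: [-3.141, -0.004, -3.079] force: [-11.7, 3.1, 6.6] width: 0.0441
```

View pics/d9c.png

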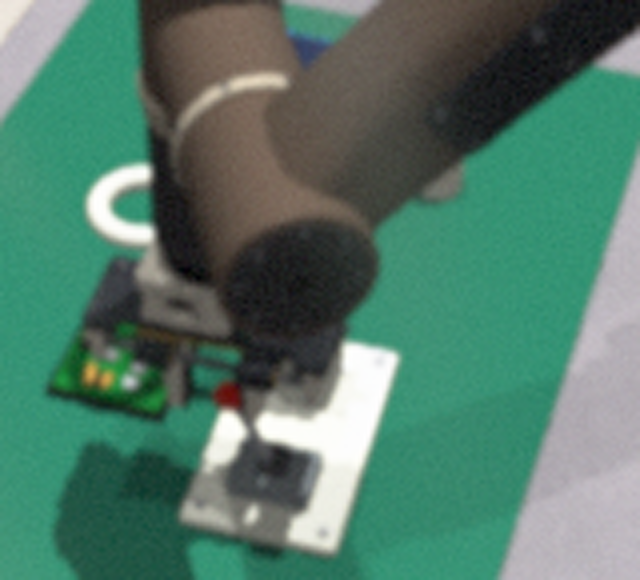

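Stop met (the force builds at x = 0.515, as predicted). Now back off, open, and rise clear.

```bash
J(){ grep -E 't:|eef_pos|force|width'| tr '\n' ' '; echo; }
python3 -m jog '[[[-0.004,0,0,0,0,0,0.6],[-0.004,0,0,0,0,0,0.8],[0,0,0,0,0,0,0.9],[0,0,0,0,0,0,0.9],[0,0,0.02,0,0,0,0.9],[0,0,0.04,0,0,0,0.9],[0,0,0.05,0,0,0,0.9],[0,0,0.05,0,0,0,0.9],[-0.02,0.03,0.02,0,0,0,0.9],[-0.03,0.04,0,0,0,0,0.9],[-0.03,0.04,0,0,0,0,0.9],[0,0,0,0,0,0,0.9],[0,0,0,0,0,0,0.9]]]' |J
python3 - <<'E'
from h import *
s=monitor.get_state();np.savez('pics/st10.npz',p=s['eef_pos'],r=s['ee_rot'])
save('wrist','w10');save('side','d10');save('scene','s10')
a=cv2.imread('pics/d10.png')[130:275,265:425];cv2.imwrite('pics/d10c.png',cv2.resize(a,None,fx=4,fy=4,interpolation=cv2.INTER_CUBIC))
E
```

```text
t: 23.68 eef_pos: [0.4295, 0.2065, 0.2955] ee_rot: [3.142, 0.0, -3.077] force: [0.3, -0.1, -0.5] width: 0.0788
```

View pics/d10c.png

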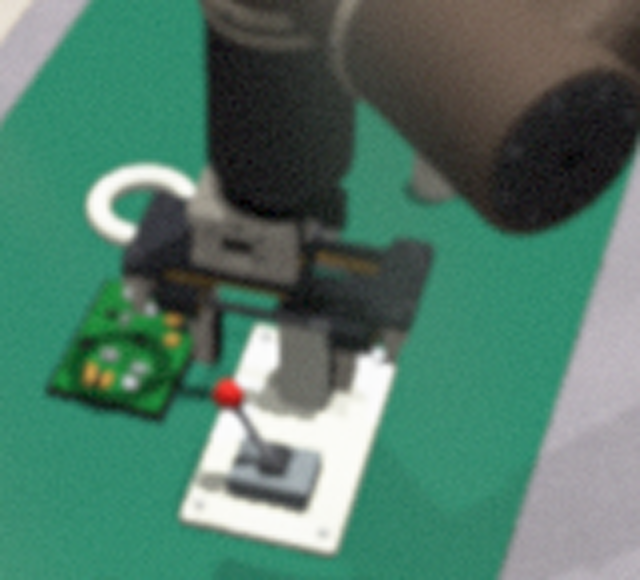

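View pics/w10.png

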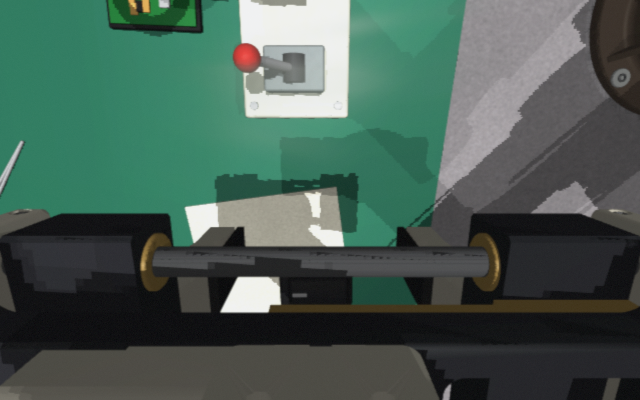

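View pics/s10.png

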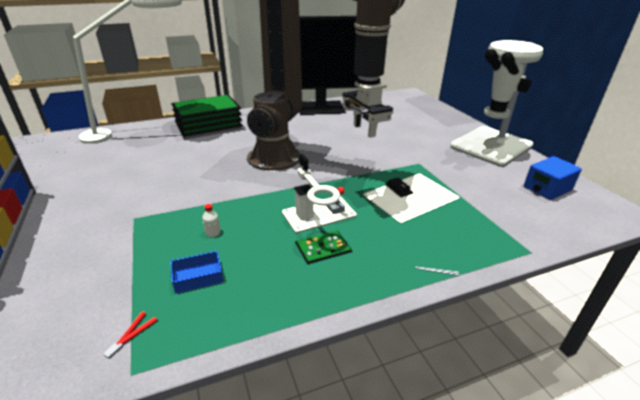

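Run:
```python
from h import *
f=dict(np.load('pics/w10.npz'));st=np.load('pics/st10.npz');w=wview(f,st['p'],st['r']);d=dict(np.load('pics/d10.npz'))
def red(im,lo,hi):
    i=im.astype(int);m=((i[...,0]>100)&(i[...,1]<90)&(i[...,2]<90)).astype('uint8')
    n,l,s,ce=cv2.connectedComponentsWithStats(m)
    return [(c,t[4]) for c,t in zip(ce[1:],s[1:]) if lo[0]<c[0]<hi[0] and lo[1]<c[1]<hi[1] and t[4]>15][0][0]
a=red(f['pixels'],(225,35),(270,80));b=red(d['pixels'],(310,215),(335,245));P,e=tri(w,a,d,b);print(P,e)
r=(P[0]-.4674)*np.cos(.063)+(P[1]-.0906)*np.sin(.063);print('lock',.5+np.arcsin(r/.08))
# lamp: ring and bar-top triangulated, side vs scene (approx pixels)
s=dict(np.load('pics/s10.npz'))
print('ring',tri(s,(323.5,195),d,(265+145/4,130+205/4)))
print(job_done(), monitor.get_state()['t'])
```

```text
[0.50750518 0.09344522 0.10423377] 0.0029126059963935132
lock 1.0265565602532196
ring (array([ 0.619829  , -0.01551964,  0.17990172]), np.float64(0.0034678498645556066))
the job is handed in; nothing more can be done
the job is handed in; nothing more can be done
```

The job is handed in, with the post lowered onto the pawl in its third notch and the lock lever pushed right over. It took about 24 s of robot time. `job_done` reports no verdict, so I can't confirm the result beyond my own checks.

- **Post:** I gripped the black bar and lifted in 1–2 mm steps. The pull rose to about 14–15 N and dropped sharply three times, at TCP heights of about 0.208, 0.218 and 0.228 m, which matches the 10 mm tooth spacing. I stopped 2 mm past the third click and lowered until the pawl carried the load.
- **Pressure on the pawl:** While checking that it was seated, I pressed down with about 9 N at most. With the post's own weight that is roughly 15 N, under the 25 N limit. I backed off to about 4 N before opening the fingers, and the lamp stayed at the same height in the side pictures before and after release.
- **Lever:** I pushed the knob to its stop, where the resistance rose to 12 N. Afterwards I measured the knob at (0.508, 0.093, 0.104), which works out to a lock angle of about 1.0 rad.
- **End state:** The arm is clear of everything. In the last pictures the board, mouse, bottle and bin look unmoved, but I only judged that by eye.

**Small disagreements:** The post came to rest at a TCP height of about 0.2285–0.229 m, up to 1 mm above where I read the click, which is within the 2 mm tolerance. Points triangulated from two cameras missed each other by about 3 mm.

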